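# Set a sprung extension leg to its length mark and close the cam lever

### The job

Set the length of the sprung extension leg in the fixture: take it by its upright handle post, pull it out towards you until the pointer line on the leg's head is level with the line on the brass index block, and, while you hold it there, slide your fingers down the post so that they press the cam lever fully down. The lever may only go down while the leg is on the mark, and the lever does not bear the spring by itself, so finish still holding the post, with the leg on the mark and the lever down. Leave the index block where it is set, and do not disturb the other things on the bench.

Things in the scene. Friction and masses are not known exactly. Their poses are not given: they have to be found in the camera images.
- fixture: Plywood board 355 x 114 x 12 mm fixed to the bench, the leg's dark steel outer tube strapped on it. Origin: board underside (bench level), on the centre line, where the post stands with the leg fully in. x runs along the leg into the tube (the leg pulls out along -x, roughly to the robot), y left, z up. Board: x -165 to +190 mm. Tube: from x +52 mm, top 47 mm above the bench.
- post_top (a point): Upright flat aluminium handle post on the sliding leg's black head: 12 mm thick along the leg (fixture x), 30 mm wide across it, top 103 mm above the bench. Slides only along fixture x. This point: centre of its top face. To be straddled from above, one finger before and one behind it; behind it a finger has 50 mm between the lever's arms, down to the head's top at 39.5 mm.
- leg (a joint): How far the leg is pulled out, m: 0 = fully in, 0.11 = outer stop. A spring pulls it in with about 3 N at 0 and 7 to 8 N at 0.10; let go, it runs back. The mark lies between 0.05 and 0.09.
- pointer (a point): The white pointer line on the tongue at the right side of the leg's head, abreast of the post's axis and 34 mm to its right, 28 mm above the bench; it moves with the leg.
- mark (a point): The dark line on top of the brass index block (16 x 13 x 14 mm) at the right edge of the board, 27 mm above the bench: the length mark, pre-set to a new place each time. The leg is on the mark when pointer and mark have the same x in the fixture's frame.
- cam (a joint): Angle of the cam lever, rad: 0 = open (pad up), 0.30 = fully closed (level, at its stop). Stays where it is left; 2 to 3 N on the pad moves it. A steel bail that travels with the leg: hinged 38 mm behind the post's axis, 48 mm above the bench; its arms, 5 mm thick, pass the post 27.5 mm to each side and carry a press pad in front of it.
- cam_pad (a point): Centre of the top of the lever's press pad (32 mm along the leg, 60 across, 8 thick) in front of the post, 25 (open) to 29 mm from its axis; its near edge 9 to 13 mm from it. Top 73 mm above the bench when open (78 at the outer edge), 53 when closed. The front fingertip presses it down as the fingers slide down the post, a few millimetres wider apart than the post, not squeezing it.
- pliers: Pliers lying beside the fixture, to its right, 187 mm long. A bystander. Origin at the centre of its underside.
- offcut_a: Wood offcut 45 x 90 x 22 mm lying beside the fixture, to its left. A bystander. Origin at the centre of its underside.
- try_square: Try square, 178 x 110 x 22 mm, lying on the bench to the right. A bystander. Origin at the centre of its underside.
- screw_box: Small cardboard box of screws, 60 x 87 x 46 mm, far right. A bystander. Origin at the centre of its underside.
- wedge: Wooden wedge, 32 x 120 x 26 mm, near the bench's front edge to the right. A bystander. Origin at the centre of its underside.

How it is judged:
On the way:
1. the leg is held out on the mark (pointer within 5 mm) by the fingers on the post, the lever still open (x of pointer in the frame of mark between -0.005 and 0.005 m and value of joint cam below 0.12 rad and contact force between the fingers and leg_c0 above 1 N), for 0.3 s.
At the end, for the whole second after the job is handed in: The pointer is within 5 mm of the mark along the leg, the cam lever is down (joint above 0.26 of 0.30 rad), the fingers still hold the post (contact over 1 N) and the index block is within 5 mm of where it was set (x of pointer in the frame of mark between -0.005 and 0.005 m and value of joint cam above 0.26 rad and contact force between the fingers and leg_c0 above 1 N and distance of mark from where it was at the start of the episode below 0.005 m); the arm keeps its last pose, push and grip.
It fails at once if the lever is pushed down (beyond 0.15 rad) while the leg is more than 10 mm off the mark (value of joint cam above 0.15 rad and (x of pointer in the frame of mark above 0.01 m or x of pointer in the frame of mark below -0.01 m)).
It fails at once if the index block is shifted by more than 5 mm (distance of mark from where it was at the start of the episode above 0.005 m).
It fails at once if a bystander on the bench is moved by more than 30 mm (distance of any of pliers, offcut_a, try_square, screw_box, wedge from where it was at the start of the episode above 0.03 m).
It also fails if it takes over 40 s, if anything falls off the work surface, if the arm or the gripper's body presses on something with over 40 N, if the wrist force passes 120 N, or if a joint passes its speed limit or range.

### The arm

A 6-joint arm with a two-finger parallel gripper is mounted at the origin on a cart in front of the work surface, level with it; the furniture and walls round the work are solid. World frame = base frame: x ahead of the robot, y to its left, z up, the work surface at z = 0. Lengths are in m, angles in rad, forces in N, time in s.
With the tool pointing down it reaches from about 0.375 to 0.9 m from the base axis. Payload 3.1 kg.
Tool frame: the origin (TCP) lies on the centre line of the jaws, within the pads' length; the fingertips stand 19 mm ahead of it and the grasp point (between the pads) is the TCP; z points along the fingers, y is the line along which they close (so a half turn about z gives the same grasp; the last joint's range is limited). The gripper opens to 85 mm and grips with 20 to 120 N. Pads are 22 mm wide; open, the fingers measure 114 mm over their backs; the gripper's body (76 mm by 85 mm) begins 54 mm behind the grasp point. The pads swing forward as they close: fully open they stand 13 mm farther back than shut.
Start: joints at [0.982, 0.527, 1.433, -0, 1.181, -0.178], TCP at [0.25, 0.573, 0.25] pointing down, gripper open.
Joint ranges: [-3.08, 3.08], [-0.75, 2.2], [0.22, 2.44], [-1.43, 4.57], [0, 2.65], [-2.85, 2.85]. Speed limits (rad/s): [2.79, 2.79, 3.14, 3.14, 3.14, 3.14].

### API

Orientations are given as a unit quaternion [x, y, z, w].
In Python, from station import manip gives the robot as it stands.
- The arm moves only by the tool servo_tool, never from a script. Its argument "rows" is a list that holds one entry, the list of rows, each a list of 7 numbers: the turn, a rotation vector about the tool's x, y, z in degrees, then the shift along the tool's x, y, z in m, then the gripper command: -1 is shut, 1 is fully open, values between are in proportion. In form: [[[wx, wy, wz, tx, ty, tz, jaw], ...]]. A call has 1 to 8 rows; each row shifts and turns the commanded pose from where the row before left it, along the tool's axes as they then stand; what a row does not reach is not made up. A row lasts 1/12 s, in which the tool goes at most 41.7 mm and 7.16 degrees, less where a joint would pass 70% of its speed; a pose out of reach is approached as far as the arm can. A call is refused whole if a number of a shift passes 0.0417 or a number of a turn 7.16, either way. A call with a gripper value outside its range is refused whole. The fingers move at their own pace and stop on an object; "squeeze" is the grip in N (left out, the last holds). Time passes only in rows, so rows that do not move let the fingers close. It gives the time, the measured TCP pose, the force, the opening and the grip force at its end, in the units of the state.
- manip.sense(): the state, without advancing time (a new reading comes with each control period).
- manip.snapshot(name): name is "scene" or "side" or "wrist"; returns the picture (420x560x3 uint8, blue, green, red); there is no depth.
- manip.camera_info(name): a dict with "K" (3x3 intrinsics, pixels), "camera_from_world" (4x4, takes a point from world to camera coordinates). Camera axes: x right, y down, z forward; pixel columns grow to the right and rows downward; lengths in m; the calibration is good to about 2 mm. The wrist camera is an equidistant fisheye: a pixel r from the principal point sees the ray r / f radians off the axis. A picture is of the moment at which its call begins: read the wrist's pose just before it. camera_info takes no time and is no camera call; for the wrist camera it gives the pose at the moment of the call.
- manip.sign_off(): hands the job in; it is judged then, once.
The state is a dict: "t": time; "q": joint angles; "qd": joint speeds; "tau": joint torques, N m; "tcp_pos": TCP position; "tool_rot": TCP orientation; "force": force on the tool from outside, world axes, zero at the start; "ft_torque": the same for the moment, N m; "finger_gap": opening from 0.0 (shut) to 1.0 (fully open); "gripper_force": force on a finger pad.
Only numpy, scipy, OpenCV 4.12 (cv2) and the standard library are available. Lean on these libraries where they do the work, as an engineer would, in place of code of your own. Each camera call takes 0.05 s, during which the arm holds its last target. There are 200 camera calls.

## Working session

There is one attempt and no reset: what is moved stays moved. The work goes in short steps, Python scripts to look and compute and a tool call to move; the robot and the scene stay as the last step left them, time stands still between calls to the robot, and variables do not carry over. Pictures are saved under pics/ and viewed, at most 10 in all, crops included, and the job is handed in when it is done.

Besides the shell and the picture viewer there is one more tool, called after ">>>" as a command line: name --argument value ..., lists and objects as JSON in quotes. servo_tool: Moves the arm, as the interface text tells. Its arguments: {"type":"object","properties":{"rows":{"type":"array","items":{"type":"array","items":{"type":"array","items":{"type":"number"}}}},"squeeze":{"type":"number"}},"required":["rows"]}

```bash
mkdir -p pics; python3 - <<'E'
from station import manip
import cv2,numpy as np
s=manip.sense();print({k:np.round(v,3) for k,v in s.items()})
for n in("scene","side"):
    im=manip.snapshot(n);cv2.imwrite(f"pics/{n}0.png",im)
    c=manip.camera_info(n);print(n,np.round(c["K"],1).tolist(),np.round(c["camera_from_world"],3).tolist())
a=cv2.imread("pics/scene0.png")
E
```

```text
{'t': np.float64(0.0), 'q': array([ 0.982,  0.528,  1.434, -0.   ,  1.181, -0.178]), 'qd': array([-0.001, -0.001, -0.001, -0.001, -0.001, -0.001]), 'tau': array([-1.0000e-03, -4.4235e+01, -1.7803e+01, -0.0000e+00,  8.0000e-03,
       -0.0000e+00]), 'tcp_pos': array([0.249, 0.572, 0.249]), 'tool_rot': array([ 0.204,  0.979, -0.001, -0.   ]), 'force': array([ 0.28 ,  0.478, -0.09 ]), 'ft_torque': array([ 0.033,  0.01 , -0.044]), 'gripper_force': np.float64(0.0), 'finger_gap': np.float64(0.999)}
scene [[511.1, 0.0, 280.4], [0.0, 511.1, 211.9], [0.0, 0.0, 1.0]] [[0.915, -0.404, -0.006, -0.504], [-0.245, -0.542, -0.804, 0.136], [0.322, 0.737, -0.595, 1.11], [0.0, 0.0, 0.0, 1.0]]
side [[488.3, 0.0, 270.9], [0.0, 488.3, 204.6], [0.0, 0.0, 1.0]] [[0.998, 0.052, 0.023, -0.512], [0.051, -0.633, -0.772, -0.02], [-0.026, 0.772, -0.635, 1.213], [0.0, 0.0, 0.0, 1.0]]
```

View pics/scene0.png

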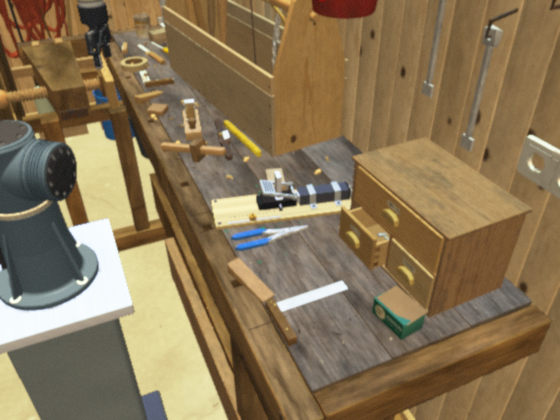

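View pics/side0.png

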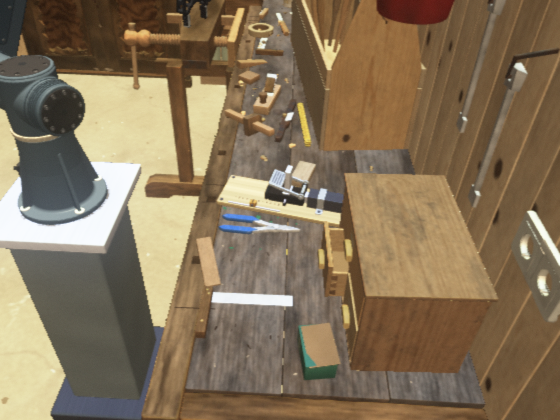

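The scene view shows the board at about (212–355, 185–222), and the side view shows it at about (218–342, 178–220). The post, pad and brass block are too small to read here, so I'll enlarge both.

```bash
python3 - <<'E'
import cv2,numpy as np
a=cv2.imread("pics/scene0.png")[160:235,205:363];b=cv2.imread("pics/side0.png")[155:230,205:363]
r=lambda i:cv2.resize(i,None,fx=5,fy=4*1.0,interpolation=cv2.INTER_CUBIC)
cv2.imwrite("pics/crop0.png",np.vstack([r(a),r(b)]))
E
```

```text
(no output)
```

View pics/crop0.png

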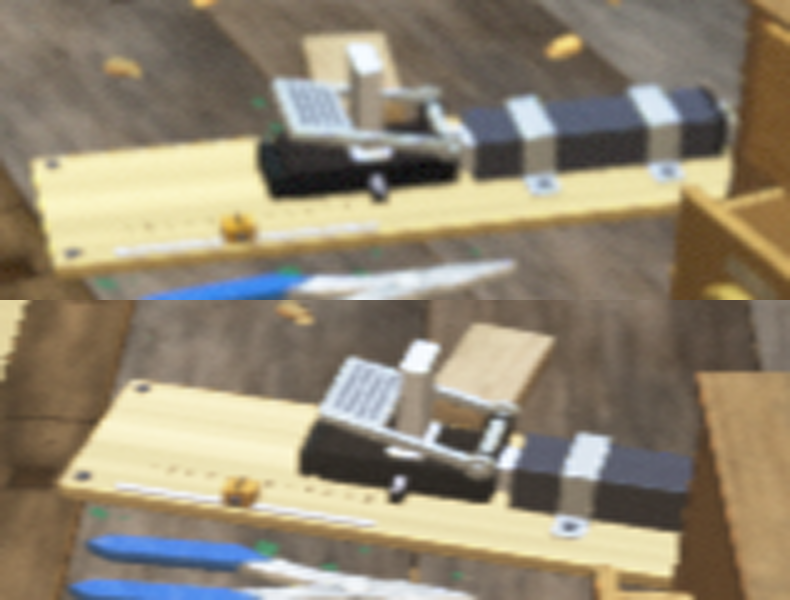

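The crops show the following.
- **Scene:** post top (278, 173), pointer (280.5, 206.5), brass top (253, 214.5), near board corners (211.6, 200) and (216, 225).
- **Side:** post top (289, 167.5), pointer (284.6, 202), brass top (253, 200.5), near board corners (232.4, 175.5) and (217.6, 201.8).

I'll fit the fixture pose to these.

```bash
cat > h.py <<'E'
from station import manip
import numpy as np,cv2
from scipy.optimize import least_squares
def proj(n,P,info=None):
    c=info or manip.camera_info(n);T=np.array(c["camera_from_world"]);K=np.array(c["K"])
    p=np.atleast_2d(P)@T[:3,:3].T+T[:3,3]
    if n=="wrist":
        r=np.hypot(p[:,0],p[:,1]);th=np.arctan2(r,p[:,2]);p=np.c_[p[:,0]/r*th,p[:,1]/r*th,np.ones(len(p))]
    else: p=p/p[:,2:]
    return (p@K.T)[:,:2]
def fx(v,P):
    c,s=np.cos(v[2]),np.sin(v[2]);P=np.atleast_2d(P)
    return np.c_[v[0]+c*P[:,0]-s*P[:,1],v[1]+s*P[:,0]+c*P[:,1],P[:,2]]
E
python3 - <<'E'
from h import *
obs={"scene":[(278,173.2),(280.5,206.5),(253,214.5),(211.6,200),(216,225)],"side":[(289,167.5),(284.6,202),(253,200.5),(232.4,175.5),(217.6,201.8)]}
info={n:manip.camera_info(n) for n in obs}
def pts(v): return fx(v,[[0,0,.103],[0,-.034,.028],[-v[3],v[4],.027],[-.165,.057,.012],[-.165,-.057,.012]])
def f(v): return np.concatenate([(proj(n,pts(v),info[n])-obs[n]).ravel() for n in obs])
r=least_squares(f,[.55,.4,0,.06,-.045],loss="soft_l1");print(np.round(r.x,4),np.round(f(r.x).reshape(2,5,2),1).tolist())
s=manip.sense();from scipy.spatial.transform import Rotation as R
print(R.from_quat(s["tool_rot"]).as_matrix().round(3))
E
```

```text
[ 0.5545  0.0205 -0.2033  0.0747 -0.0499] [[[-0.2, 0.2], [0.5, -0.1], [-0.8, -0.1], [-0.8, -0.6], [-0.3, 1.1]], [[1.1, 1.2], [0.8, 0.2], [0.6, 0.5], [-0.5, -0.7], [-0.3, -0.7]]]
[[-0.917  0.399 -0.001]
 [ 0.399  0.917 -0.002]
 [ 0.    -0.002 -1.   ]]
```

>>> servo_tool --rows '[[[0,0,7.1,0,0,0,1],[0,0,7.1,0,0,0,1],[0,0,7.1,0,0,0,1],[0,0,7.1,0,0,0,1],[0,0,7.1,0,0,0,1],[0,0,7.1,0,0,0,1],[0,0,7.1,0,0,0,1],[0,0,7.1,0,0,0,1]]]'

```text
t: 0.77
tcp_pos: [0.2493, 0.5726, 0.2497]
tool_rot: [0.647, 0.762, -0.001, 0.0]
force: [0.3, -0.0, -0.2]
finger_gap: 0.999
gripper_force: 0.0
```

>>> servo_tool --rows '[[[0,0,7.1,0,0,0,1],[0,0,7.1,0,0,0,1],[0,0,7.1,0,0,0,1],[0,0,0,-0.0299,0.0257,0,1],[0,0,0,-0.0299,0.0257,0,1],[0,0,0,-0.0299,0.0257,0,1],[0,0,0,-0.0299,0.0257,0,1],[0,0,0,-0.0299,0.0257,0,1]]]'

```text
t: 1.43
tcp_pos: [0.3454, 0.399, 0.2499]
tool_rot: [0.775, 0.632, -0.0, 0.0]
force: [1.3, -0.9, -0.7]
finger_gap: 1.002
gripper_force: 0.0
```

>>> servo_tool --rows '[[[0,0,0,-0.0299,0.0257,0,1],[0,0,0,-0.0299,0.0257,0,1],[0,0,0,-0.0299,0.0257,0,1],[0,0,0,-0.0299,0.0257,0,1],[0,0,0,-0.0299,0.0257,0,1],[0,0,0,-0.0299,0.0257,0,1],[0,0,0,-0.0299,0.0257,0,1],[0,0,0,-0.0299,0.0257,0,1]]]'

```text
t: 2.1
tcp_pos: [0.4987, 0.123, 0.2501]
tool_rot: [0.775, 0.632, -0.0, -0.0]
force: [1.3, 1.4, 0.8]
finger_gap: 1.0
gripper_force: 0.0
```

>>> servo_tool --rows '[[[0,0,0,-0.0297,0.0251,0,1],[0,0,0,-0.0297,0.0251,0,1],[0,0,0,-0.0297,0.0251,0,1],[0,0,0,0,0,0,1],[0,0,0,0,0,0,1]]]'

```text
t: 2.52
tcp_pos: [0.5548, 0.0204, 0.2497]
tool_rot: [0.776, 0.63, -0.0, -0.0]
force: [-0.4, 0.7, -0.3]
finger_gap: 1.0
gripper_force: 0.0
```

```bash
python3 - <<'E'
from h import *
s=manip.sense();print(s["tcp_pos"],s["tool_rot"])
c=manip.camera_info("wrist");im=manip.snapshot("wrist");cv2.imwrite("pics/w1.png",im)
import pickle;pickle.dump(c,open("w1.pkl","wb"))
v=[.5545,.0205,-.2033]
print(proj("wrist",fx(v,[[0,0,.103],[0,-.034,.028],[-.0747,-.05,.027],[-.165,.057,.012],[-.165,-.057,.012],[.19,-.057,.012]]),c).round(1).tolist())
E
```

```text
[0.55481503 0.02043955 0.24972614] [ 7.76421166e-01  6.30214283e-01 -1.55714918e-04 -3.25184688e-04]
[[282.4, 200.7], [282.5, 212.0], [217.4, 225.3], [141.6, 134.4], [150.8, 226.1], [431.7, 224.5]]
```

View pics/w1.png

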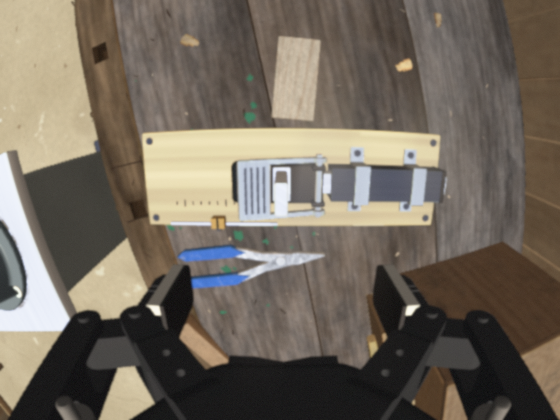

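The wrist view agrees with the fit: post at about (281, 203), brass block at (218, 222), board corners at (144, 134) and (150, 224). I'll enlarge it to refine the fit.

```bash
python3 - <<'E'
import cv2
a=cv2.imread("pics/w1.png")[120:240,135:295]
cv2.imwrite("pics/w1c.png",cv2.resize(a,None,fx=5,fy=5,interpolation=cv2.INTER_CUBIC))
E
```

```text
(no output)
```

View pics/w1c.png

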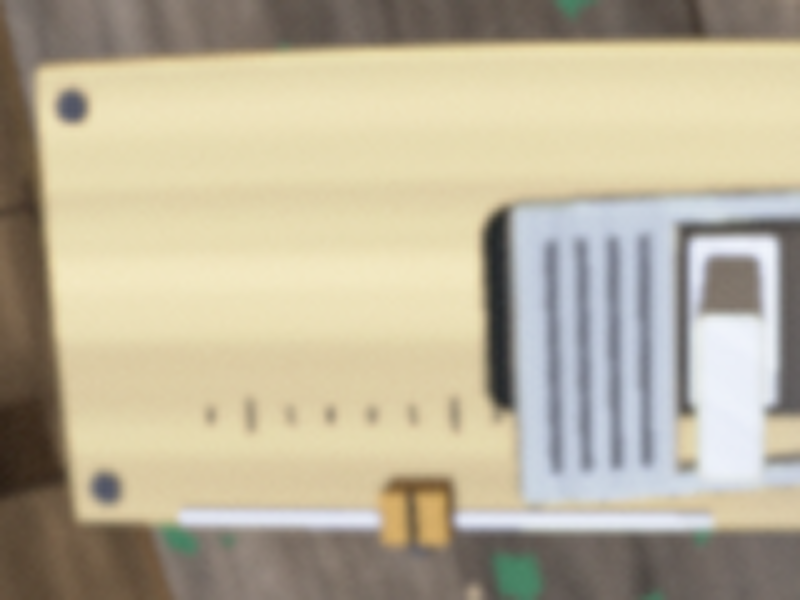

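The crop gives post top (280.8, 199.6), mark (217.6, 223), and board corners (142, 133) and (149.9, 224).

```bash
python3 - <<'E'
from h import *
import pickle
W=pickle.load(open("w1.pkl","rb"))
obs={"scene":[(278,173.2),(253,214.5),(211.6,200),(216,225)],"side":[(289,167.5),(253,200.5),(232.4,175.5),(217.6,201.8)],"wrist":[(280.8,199.6),(217.6,223),(142,133),(149.9,224)]}
info={n:manip.camera_info(n) for n in obs};info["wrist"]=W
wt={"scene":1,"side":1,"wrist":2}
def pts(v): return fx(v,[[0,0,.103],[-v[3],v[4],.027],[-.165,.057,.012],[-.165,-.057,.012]])
for use in(["wrist"],list(obs)):
    f=lambda v:np.concatenate([wt[n]*(proj(n,pts(v),info[n])-obs[n]).ravel() for n in use])
    r=least_squares(f,[.55,.02,-.2,.06,-.045]);print(np.round(r.x,4),np.round(f(r.x).reshape(-1,4,2),1).tolist())
E
```

```text
[ 0.5539  0.0215 -0.2115  0.0731 -0.0487] [[[1.2, 0.2], [-0.0, 0.0], [-1.5, -0.8], [-0.5, 0.8]]]
[ 0.554   0.0215 -0.2108  0.0733 -0.0488] [[[-0.5, 0.0], [-0.9, -0.7], [-1.0, -1.0], [-0.8, 0.7]], [[0.8, 1.0], [1.0, -0.1], [-0.4, -1.2], [-0.4, -1.3]], [[1.4, 0.2], [-0.1, 0.2], [-1.4, -0.7], [-0.2, 0.9]]]
```

>>> servo_tool --rows '[[[0,0,0,0.0009,-0.001,0.03,-0.3],[0,0,0,0,0,0.03,-0.3],[0,0,0,0,0,0.02,-0.3],[0,0,0,0,0,0,-0.3],[0,0,0,0,0,0,-0.3],[0,0,0,0,0,0,-0.3]]]' --squeeze 30

```text
t: 3.07
tcp_pos: [0.5537, 0.0245, 0.1714]
tool_rot: [0.775, 0.632, 0.0, 0.0]
force: [0.2, 0.5, -0.5]
finger_gap: 0.348
gripper_force: 0.0
```

```bash
python3 - <<'E'
from h import *
s=manip.sense();print(s["tcp_pos"],s["finger_gap"])
a=manip.snapshot("wrist");cv2.imwrite("pics/w2.png",cv2.resize(a[140:380,110:430],None,fx=2.4,fy=2.4,interpolation=cv2.INTER_CUBIC))
E
```

```text
[0.55367166 0.02449886 0.17136531] 0.34840136455472953
```

View pics/w2.png

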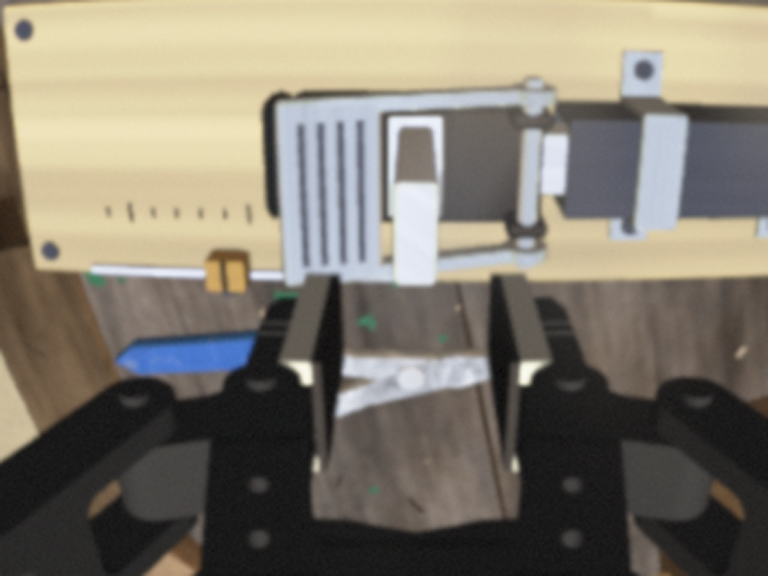

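The post is centred between the fingers (post at x≈416, finger midline ≈415), so I'll descend and close on it.

>>> servo_tool --rows '[[[0,0,0,-0.001,0,0.025,-0.3],[0,0,0,-0.001,0,0.025,-0.3],[0,0,0,0,0,0.019,-0.3],[0,0,0,0,0,0,-0.3],[0,0,0,0,0,0,-0.3]]]'

```text
t: 3.53
tcp_pos: [0.5533, 0.0217, 0.102]
tool_rot: [0.775, 0.632, 0.0, 0.0]
force: [0.4, -0.9, 0.8]
finger_gap: 0.35
gripper_force: 0.0
```

>>> servo_tool --rows '[[[0,0,0,0,0,0,-0.9],[0,0,0,0,0,0,-0.9],[0,0,0,0,0,0,-0.9],[0,0,0,0,0,0,-0.9]]]' --squeeze 35

```text
t: 3.87
tcp_pos: [0.5532, 0.0217, 0.1033]
tool_rot: [0.775, 0.632, 0.001, 0.0]
force: [-2.8, 0.4, 7.5]
finger_gap: 0.132
gripper_force: 36.3
```

```bash
python3 - <<'E'
from h import *
a=manip.snapshot("scene")[150:225,220:340];b=manip.snapshot("side")[140:215,230:350]
r=lambda i:cv2.resize(i,None,fx=6,fy=4,interpolation=cv2.INTER_CUBIC)
cv2.imwrite("pics/c3.png",np.vstack([r(a),r(b)]))
s=manip.sense();print(s["force"],s["tcp_pos"])
E
```

```text
[-3.04811881  0.59751219  7.29376721] [0.55323142 0.02172207 0.10327152]
```

View pics/c3.png

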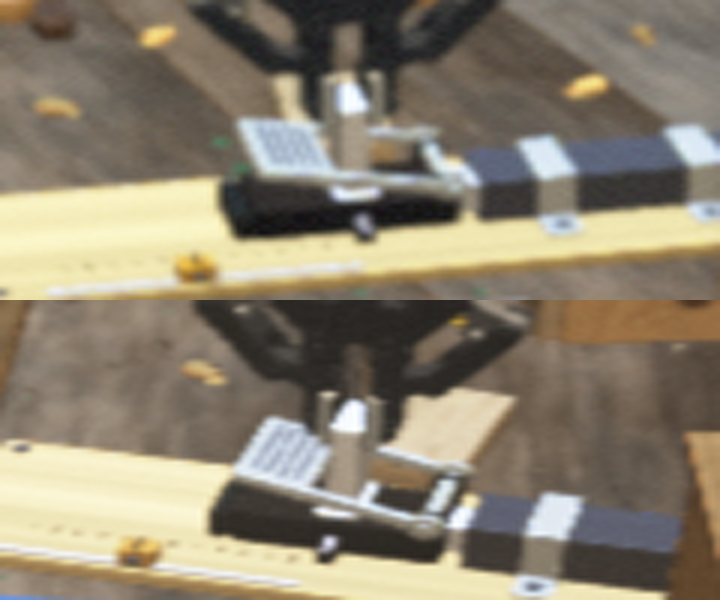

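The lever is still open (pad unchanged at about (285, 145) in the scene view) and the fingers are on the top of the post. Now I'll pull.

>>> servo_tool --rows '[[[0,0,0,0,-0.01,0,-0.9],[0,0,0,0,-0.01,0,-0.9],[0,0,0,0,-0.01,0,-0.9],[0,0,0,0,-0.01,0,-0.9],[0,0,0,0,-0.01,0,-0.9],[0,0,0,0,-0.01,0,-0.9],[0,0,0,0,-0.01,0,-0.9],[0,0,0,0,-0.004,0,-0.9]]]'

```text
t: 4.63
tcp_pos: [0.4843, 0.0363, 0.1033]
tool_rot: [0.775, 0.631, 0.004, 0.004]
force: [7.0, 0.5, 1.4]
finger_gap: 0.129
gripper_force: 36.2
```

>>> servo_tool --rows '[[[0,0,0,0,0,0,-0.9],[0,0,0,0,0,0,-0.9],[0,0,0,0,0,0,-0.9],[0,0,0,0,0,0,-0.9]]]'

```text
t: 4.97
tcp_pos: [0.4854, 0.0361, 0.1033]
tool_rot: [0.775, 0.631, 0.004, 0.004]
force: [6.2, 2.2, 2.5]
finger_gap: 0.13
gripper_force: 36.5
```

```bash
python3 - <<'E'
from h import *
import pickle
s=manip.sense();d=s["tcp_pos"]-np.array([.554,.0215,.1]);print(s["tcp_pos"],s["force"],d[0]*np.cos(.2108)-d[1]*np.sin(.2108))
c=manip.camera_info("wrist");pickle.dump(c,open("w4.pkl","wb"))
w=manip.snapshot("wrist");cv2.imwrite("pics/w4.png",w)
a=manip.snapshot("scene")[180:230,230:310];b=manip.snapshot("side")[175:225,230:310]
cv2.imwrite("pics/s4.png",a);cv2.imwrite("pics/d4.png",b)
r=lambda i:cv2.resize(i,(400,250),interpolation=cv2.INTER_CUBIC)
top=np.hstack([r(a),r(b)])
wc=cv2.resize(w[170:300,200:380],None,fx=2.6,fy=2.6,interpolation=cv2.INTER_CUBIC)
o=np.zeros((250+wc.shape[0],800,3),np.uint8);o[:250]=top;o[250:,:wc.shape[1]]=wc;print(wc.shape)
cv2.imwrite("pics/c4.png",o)
E
```

```text
[0.4853777  0.03607677 0.10326534] [6.18589481 2.15080417 2.53505293] -0.07015334553406047
(338, 468, 3)
```

View pics/c4.png

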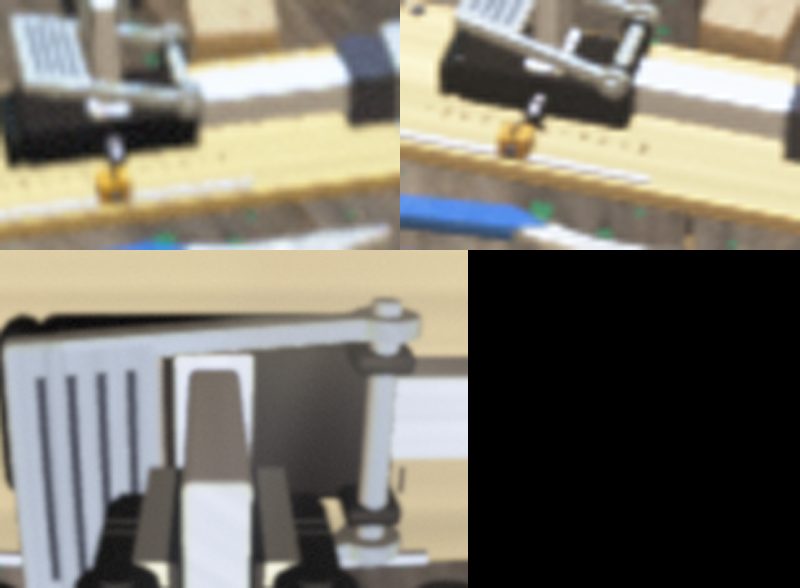

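The pointer sits almost level with the block. In the scene view the pointer is at about (253, 209.6) and the block at (252.8, 215.6). In the side view they are at (257.6, 196) and (253, 201.4). I'll convert these to fixture x.

```bash
python3 - <<'E'
from h import *
v=[.554,.0215,-.2108]
def inv(n,px,z):
    i=manip.camera_info(n)
    return least_squares(lambda p:(proj(n,fx(v,[[p[0],p[1],z]]),i)-px).ravel(),[-.07,-.04]).x.round(4)
for n,p,m in(("scene",(253,209.6),(252.8,215.6)),("side",(257.6,196),(253,201.4))): print(n,inv(n,p,.028),inv(n,m,.027))
E
python3 - <<'E'
import cv2,numpy as np
a=cv2.imread("pics/s4.png")[20:45,15:35];b=cv2.imread("pics/d4.png")[15:40,13:33]
r=lambda i:cv2.resize(i,(400,500),interpolation=cv2.INTER_NEAREST)
cv2.imwrite("pics/c5.png",np.hstack([r(a),r(b)]))
E
```

```text
scene [-0.0687 -0.0335] [-0.0729 -0.0562]
side [-0.0696 -0.031 ] [-0.0746 -0.053 ]
```

View pics/c5.png

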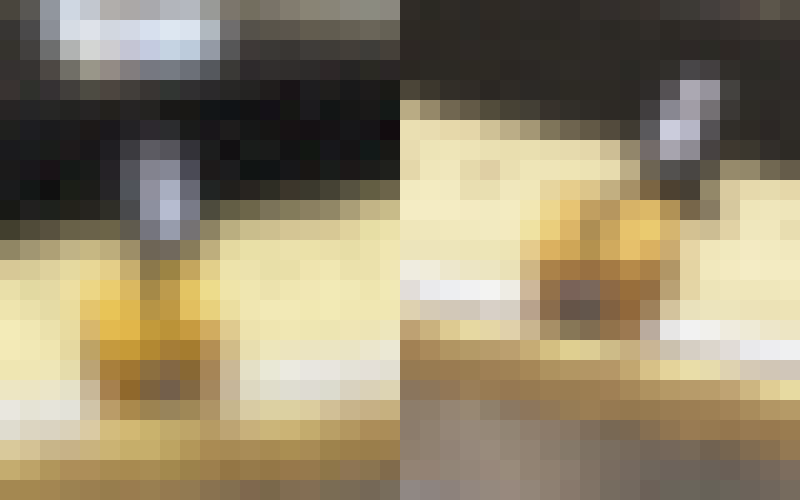

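```bash
python3 - <<'E'
from h import *
v=[.554,.0215,-.2108]
i={n:manip.camera_info(n) for n in("scene","side")}
def x(n,px,y,z): return least_squares(lambda p:(proj(n,fx(v,[[p[0],y,z]]),i[n])-px).ravel(),[-.07]).x.round(4)
def inv(n,px,z): return least_squares(lambda p:(proj(n,fx(v,[[p[0],p[1],z]]),i[n])-px).ravel(),[-.07,-.04]).x.round(4)
for n,p,m in(("scene",(252.8,209),(252.25,214.5)),("side",(256.65,195.4),(252,201))):
    print(n,x(n,p,-.034,.028),x(n,m,-.05,.027),inv(n,p,.028),inv(n,m,.027))
E
```

```text
scene [-0.069] [-0.0734] [-0.0687 -0.0309] [-0.0735 -0.0515]
side [-0.0717] [-0.0778] [-0.0724 -0.0294] [-0.0774 -0.0522]
```

The leg is about 4.5 mm short of the mark, so I'll pull 4.5 mm more and hold.

>>> servo_tool --rows '[[[0,0,0,0,-0.0045,0,-0.9],[0,0,0,0,0,0,-0.9],[0,0,0,0,0,0,-0.9],[0,0,0,0,0,0,-0.9],[0,0,0,0,0,0,-0.9],[0,0,0,0,0,0,-0.9],[0,0,0,0,0,0,-0.9]]]'

```text
t: 5.7
tcp_pos: [0.4812, 0.0369, 0.1033]
tool_rot: [0.775, 0.631, 0.005, 0.004]
force: [6.4, 1.6, 2.5]
finger_gap: 0.131
gripper_force: 36.5
```

```bash
cat > see.py <<'E'
from h import *
import sys
k=sys.argv[1]
s=manip.sense();d=s["tcp_pos"]-np.array([.554,.0215,.1]);print(s["t"],s["tcp_pos"].round(4),s["force"].round(1),s["finger_gap"],d[0]*np.cos(.2108)-d[1]*np.sin(.2108))
A=manip.snapshot("scene");B=manip.snapshot("side")
r=lambda i:cv2.resize(i,(400,500),interpolation=cv2.INTER_NEAREST)
a=A[200:225,245:265];b=B[190:215,243:263]
t=lambda i:cv2.resize(i,(400,100*1),interpolation=cv2.INTER_CUBIC)
cv2.imwrite(f"pics/{k}.png",np.vstack([np.hstack([t(A[175:200,215:315]),t(B[170:195,215:315])]),np.hstack([r(a),r(b)])]))
E
python3 see.py c6
```

```text
5.7 [0.4812 0.0369 0.1033] [6.4 1.6 2.5] 0.1307604368604359 -0.07441539493813926
```

View pics/c6.png

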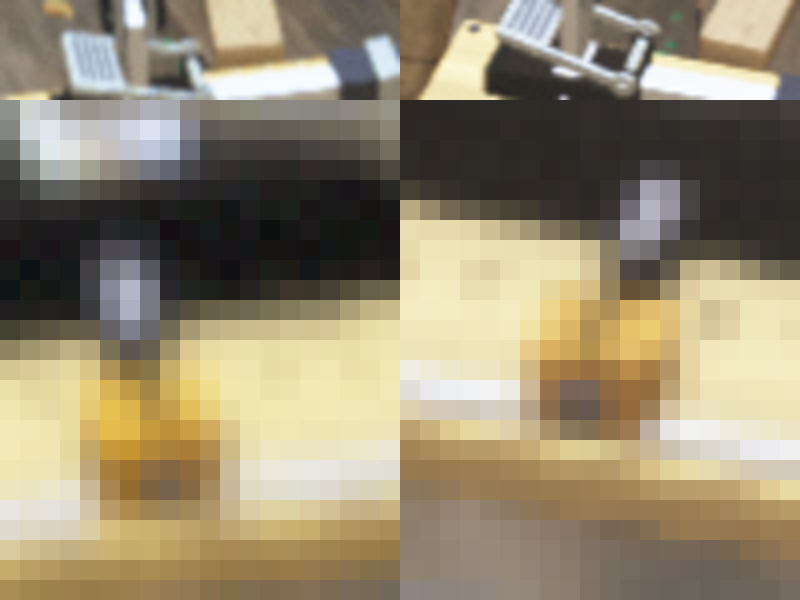

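The pointer now agrees with the mark to about 1 mm in both views: (250.9, 209.3) against the mark (252.3, 214.5) in the scene, and (255.2, 194.8) against (252, 201) from the side. The lever is open and the leg has been held for 0.5 s or more. Next I'll open slightly, shifting back to compensate.

>>> servo_tool --rows '[[[0,0,0,0,-0.001,0,-0.68],[0,0,0,0,-0.0015,0,-0.62],[0,0,0,0,0,0,-0.62],[0,0,0,0,0,0,-0.62]]]'

```text
t: 6.13
tcp_pos: [0.4791, 0.0373, 0.1031]
tool_rot: [0.775, 0.632, 0.005, 0.005]
force: [6.4, 1.7, 0.1]
finger_gap: 0.191
gripper_force: 3.1
```

```bash
cat > meas.py <<'E'
# pointer position: brightest blue-ish blob in dark head near pointer, compared by template to reference c6 frames
from h import *
import sys,os
s=manip.sense();d=s["tcp_pos"]-np.array([.554,.0215,.1]);print(round(s["t"],2),s["tcp_pos"].round(4),s["force"].round(1),round(s["finger_gap"],3),round(s["gripper_force"],1),"fx",(d[0]*np.cos(.2108)-d[1]*np.sin(.2108)).round(4))
i={n:manip.camera_info(n) for n in("scene","side")}
for n in i:
    im=manip.snapshot(n);cv2.imwrite(f"pics/{n}_{sys.argv[1]}.png",im)
    P=[]
    for x in np.arange(-.085,-.055,.0005): P.append(proj(n,fx([.554,.0215,-.2108],[[x,-.0325,.028]]),i[n])[0])
    P=np.array(P,np.float32); g=im[...,0].astype(np.float32)-0*im[...,2]
    val=cv2.remap(g,P[:,0].reshape(1,-1).copy(),P[:,1].reshape(1,-1).copy(),cv2.INTER_LINEAR)[0]
    w=np.clip(val-val.min()-.5*np.ptp(val),0,None);print(n,"pointer fx",(np.arange(-.085,-.055,.0005)*w).sum()/w.sum(),val[::6].round())
E
python3 meas.py a
```

```text
6.13 [0.4791 0.0373 0.1031] [6.4 1.7 0.1] 0.191 3.1 fx -0.0766
scene pointer fx -0.07358758085229015 [ 32.  31.  53. 138. 186.  98.  39.  32.  29.  32.  35.]
side pointer fx -0.07653460609888894 [ 48.  56. 127. 172.  95.  50.  49.  49.  43.  48.  49.]
```

The post is still held by the back finger with the pointer on the mark. Now I'll slide down.

>>> servo_tool --rows '[[[0,0,0,0,0,0.003,-0.62],[0,0,0,0,0,0.003,-0.62],[0,0,0,0,0,0.003,-0.62],[0,0,0,0,0,0.003,-0.62],[0,0,0,0,0,0.003,-0.62],[0,0,0,0,0,0,-0.62]]]'

```text
t: 6.73
tcp_pos: [0.4796, 0.0368, 0.088]
tool_rot: [0.775, 0.632, 0.005, 0.006]
force: [6.7, -0.6, 0.1]
finger_gap: 0.185
gripper_force: 3.4
```

```bash
python3 meas.py b
```

```text
6.73 [0.4796 0.0368 0.088 ] [ 6.7 -0.6  0.1] 0.185 3.4 fx -0.0759
scene pointer fx -0.0732900283762445 [ 35.  33.  47. 124. 173. 106.  43.  28.  28.  29.  33.]
side pointer fx -0.07644247383225646 [ 49.  56. 128. 180. 101.  51.  49.  50.  41.  49.  47.]
```

>>> servo_tool --rows '[[[0,0,0,0,-0.0004,0.003,-0.62],[0,0,0,0,-0.0003,0.003,-0.62],[0,0,0,0,0,0.003,-0.62],[0,0,0,0,0,0.003,-0.62],[0,0,0,0,0,0,-0.62]]]'

```text
t: 7.25
tcp_pos: [0.4794, 0.0368, 0.0764]
tool_rot: [0.775, 0.632, 0.005, 0.006]
force: [6.1, -1.3, 2.9]
finger_gap: 0.191
gripper_force: 4.0
```

```bash
python3 meas.py c
```

```text
7.25 [0.4794 0.0368 0.0764] [ 6.1 -1.3  2.9] 0.191 4.0 fx -0.0761
scene pointer fx -0.07357766545846763 [ 32.  26.  50. 138. 181. 100.  39.  33.  23.  27.  32.]
side pointer fx -0.07647632639098577 [ 48.  57. 129. 180. 102.  51.  50.  48.  46.  46.  49.]
```

>>> servo_tool --rows '[[[0,0,0,0,0,0.002,-0.62],[0,0,0,0,0,0.002,-0.62],[0,0,0,0,0,0.002,-0.62],[0,0,0,0,0,0,-0.62]]]'

```text
t: 7.68
tcp_pos: [0.4801, 0.0367, 0.0715]
tool_rot: [0.775, 0.632, 0.006, 0.007]
force: [6.0, -1.3, 13.0]
finger_gap: 0.19
gripper_force: 15.2
```

>>> servo_tool --rows '[[[0,0,0,0,0,0.002,-0.62],[0,0,0,0,0,0.002,-0.62],[0,0,0,0,0,0,-0.62]]]'

```text
t: 7.93
tcp_pos: [0.4837, 0.036, 0.0709]
tool_rot: [0.775, 0.632, 0.009, 0.01]
force: [6.5, -1.7, 39.4]
finger_gap: 0.188
gripper_force: 29.8
```

```bash
python3 meas.py d
```

```text
7.93 [0.4837 0.036  0.0709] [ 6.5 -1.7 39.4] 0.188 29.8 fx -0.0718
scene pointer fx -0.06900681751774959 [ 33.  31.  29.  37.  93. 174. 153.  58.  24.  28.  32.]
side pointer fx -0.07233871929118002 [ 47.  51.  48.  79. 189. 135.  58.  47.  43.  49.  49.]
```

The lever is at its stop (39 N), and the load is tilting the tool. I'll ease off.

>>> servo_tool --rows '[[[0,0,0,0,0,-0.002,-0.62],[0,0,0,0,0,-0.0017,-0.62],[0,0,0,0,0,0,-0.62],[0,0,0,0,0,0,-0.62]]]'

```text
t: 8.37
tcp_pos: [0.4802, 0.0367, 0.0717]
tool_rot: [0.775, 0.632, 0.006, 0.007]
force: [5.2, -1.4, 17.4]
finger_gap: 0.189
gripper_force: 11.4
```

```bash
python3 meas.py e; python3 - <<'E'
from h import *
# lever angle: compare the predicted pad corner positions open/closed
E
```

```text
8.37 [0.4802 0.0367 0.0717] [ 5.2 -1.4 17.4] 0.189 11.4 fx -0.0753
scene pointer fx -0.07279573641857379 [ 36.  34.  47. 116. 175. 126.  55.  32.  28.  29.  34.]
side pointer fx -0.07547987978178665 [ 48.  53. 104. 187. 139.  56.  48.  48.  42.  48.  49.]
```

>>> servo_tool --rows '[[[0,0,0,0,-0.0012,0,-0.62],[0,0,0,0,0,0,-0.62],[0,0,0,0,0,0,-0.62]]]'

```text
t: 8.72
tcp_pos: [0.4793, 0.0368, 0.0717]
tool_rot: [0.775, 0.632, 0.006, 0.007]
force: [6.1, -1.8, 16.3]
finger_gap: 0.193
gripper_force: 11.9
```

```bash
python3 meas.py f; cat > cam.py <<'E'
from h import *
import sys
v=[.554,.0215,-.2108]
i={n:manip.camera_info(n) for n in("scene","side")}
for k,leg in(("a",.0745),("c",.0745),("f",.0745)):
  for n in i:
    g=cv2.imread(f"pics/{n}_{k}.png")[...,2].astype(np.float32);out=[]
    for th in np.arange(0,.36,.05):
        a=.30-th;R=np.array([[np.cos(a),np.sin(a)],[-np.sin(a),np.cos(a)]])
        def m(dx):
            q=R@[dx,.005];P=[[-leg+.038+q[0],y,.048+q[1]] for y in np.linspace(-.026,.026,14)]
            p=proj(n,fx(v,P),i[n]).astype(np.float32);return cv2.remap(g,p[:,:1].copy(),p[:,1:].copy(),cv2.INTER_LINEAR).mean()
        out.append(int(m(-.080)-m(-.088)))
    print(k,n,out)
E
python3 cam.py
```

```text
8.72 [0.4793 0.0368 0.0717] [ 6.1 -1.8 16.3] 0.193 11.9 fx -0.0763
scene pointer fx -0.07359256222859865 [ 34.  29.  53. 139. 184.  98.  39.  33.  32.  32.  34.]
side pointer fx -0.0765619135546974 [ 49.  57. 127. 171.  94.  50.  49.  48.  46.  47.  49.]
a scene [67, 77, 56, 24, 1, -8, -13, -14]
a side [44, 40, 25, 3, -22, -45, -60, -61]
c scene [-6, 8, 30, 52, 69, 77, 71, 58]
c side [35, 37, 36, 31, 18, -1, -26, -37]
f scene [-8, -3, 8, 24, 48, 71, 87, 93]
f side [16, 20, 19, 19, 17, 9, -4, -19]
```

The lever reads about 0.30 rad: the image edges and the 5 mm drop since contact agree, and it is hard against its stop. The pointer is within about 1 mm of the mark, and the back finger carries the 6 N spring. I'll hand it in.

```bash
python3 -c "
from station import manip
print(manip.sign_off())"
```

```text
the job is handed in; nothing more can be done
None
```

I handed the job in at about 8.8 s with the leg held within about 1 mm of the mark (by my camera estimate), the cam lever pressed to its stop and the fingers still on the post; sign-off returned no verdict.

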